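# Zero the peak pointer of the blue torque tester

## Robot

A 7-joint arm with a two-finger parallel gripper is mounted at the origin on a cart in front of the work surface, level with it; the furniture and walls round the work are solid. World frame = base frame: x ahead of the robot, y to its left, z up, the work surface at z = 0. Lengths are in m, angles in rad, forces in N, time in s.
With the tool pointing down it reaches from about 0.425 to 0.875 m from the base axis. Payload 4.7 kg.
Tool frame: the origin (TCP) lies midway between the tips of the shut fingers; the grasp point (between the pads) lies 19 mm behind it; z points along the fingers, y is the direction in which the jaws open and shut (so a half turn about z gives the same grasp; the last joint's range is limited). The gripper opens to 87 mm and grips with 3 to 60 N. Pads are 19 mm wide; open, the fingers measure 117 mm over their backs; the gripper's body (75 mm by 190 mm) begins 51 mm behind the grasp point.
Start: joints at [-1.317, 0.321, -0.07, 1.45, 0.023, 1.371, -0.057], TCP at [0.154, 0.631, 0.194] pointing down, gripper open.
Joint ranges: [-2.86, 2.86], [-0.3, 2.09], [-1.38, 1.24], [0.06, 2.45], [-1.56, 4.7], [0.09, 2.05], [-2.69, 2.69]. Speed limits (rad/s): [2.57, 2.57, 3.14, 3.14, 3.14, 3.14, 3.14].

## Interface

Orientations are given as a rotation vector (axis times angle).
In Python, from bench import * gives the robot as it stands.
- The arm moves only by the tool move_arm, never from a script. Its arguments are lists of equal length, an entry for each row: "jaw": the closure in counts, from 0 (fully open) to 255 (shut); "slide": the shift along the tool's x, y, z in cm, a list of three; "dr": the turn, a rotation vector about the tool's x, y, z in degrees, a list of three. A call has 1 to 5 rows; each row shifts and turns the commanded pose from where the row before left it, along the tool's axes as they then stand; what a row does not reach is not made up. A row lasts 1/10 s, in which the tool goes at most 50 mm and 8.59 degrees, less where a joint would pass 70% of its speed; a pose out of reach is approached as far as the arm can. A call with a gripper value outside its range is refused whole. The fingers move at their own pace and stop on an object; "force" is the grip in N (left out, the last holds). Time passes only in rows, so rows that do not move let the fingers close. It gives the time, the measured TCP pose, the force and the opening at its end, in the units of the state.
- get_state(): the state, without advancing time (a new reading comes with each control period).
- get_image(name): name is "scene" or "top" or "wrist"; returns (picture, depth): 480x640x3 uint8, red, green, blue; 480x640 float32, m along the optical axis (not along the pixel's ray), 0 where there is no reading.
- camera_params(name): a dict with "K" (3x3 intrinsics, pixels), "extrinsics" (4x4, takes a point from camera to world coordinates); the wrist camera has in their place "tool_from_camera" (4x4, takes a point from camera to tool coordinates, whose origin is the TCP and whose axes are the flange's). Camera axes: x right, y up, looking along -z (the intrinsics and any distortion apply to the point x, -y, -z); pixel columns grow to the right and rows downward; lengths in m; the calibration is good to about 2 mm. A picture is of the moment at which its call begins: read the wrist's pose just before it. camera_params takes no time and is no camera call.
- close_job(): hands the job in, once; it reports no verdict.
Trained networks look in the newest picture that a camera, given by its name, has taken for a name from the list of things; names that differ only in an ending like _2 or _b are one class to them, and where a whole thing is asked for, a point or a joint stands for the part that bears it (a point fixed in the world has none). Each returns a list of dicts, best first, with "score" (0 to 1); they miss things now and then, are a little off and sometimes report something else, mostly with a low value. They report only what shows in the picture. A call takes as long as a camera call.
- regions_of(camera, query): "mask" (480x640 bool, what is visible of it) and "xy" ([column, row] in pixels, amid what is visible of it).
The state is a dict: "time": time; "joint_positions": joint angles; "qd": joint speeds; "joint_torque": joint torques, N m; "position": TCP position; "tool_rot": TCP orientation; "ft_force": force on the tool from outside, world axes, zero at the start; "torque": the same for the moment, N m; "grip_width": opening from 0.0 (shut) to 1.0 (fully open).
Only numpy, scipy, OpenCV 4.12 (cv2) and the standard library are available. Lean on these libraries where they do the work, as an engineer would, in place of code of your own. Each camera call takes 0.05 s, during which the arm holds its last target.

## Task

Two screwdriver torque testers stand on the bench, a blue one and a grey one, and each still shows the peak of its last test on its red pointer. Make the blue one ready for the next test: turn its black reset knob anticlockwise (seen from above) until the red pointer is fully back at the green zero mark, against its stop, then let go. Leave the grey tester's reading as it is, it has not been written down yet.

Things in the scene. Friction and masses are not known exactly. Their poses are not given: they have to be found in the camera images.
- blue_tester: The BLUE tester, fixed to the bench; left and right places may be swapped with the grey one. Case 118 x 86 mm, 32 mm high; origin under its middle, x (long side) away from the robot, z up. On top: a small steel drive socket near the front, behind it a round white dial (80 mm across, rim top 42 mm above the bench) centred 14 mm along x; green zero mark at the dial's lower left.
- blue_grip (a point): On the axis of the BLUE tester's reset knob, 69 mm above the bench. The knob is a black upright bar, 36 mm long, 12 mm thick, from 44 to 76 mm above the bench: pinch it across its thickness. This point's x runs along the bar to the end where the red pointer and the white line are, z up; it turns with the knob.
- blue_peak (a joint): Peak reading of the BLUE tester: angle in rad of its knob and red pointer clockwise (from above) from the green zero mark, where a hard stop is (0 = at the stop). Turning anticlockwise by this angle brings it to zero. Starts between 0.7 and 1.3. Turns stiffly (about 0.03 N m) and stays where it is left.
- grey_tip (a point): Tip of the red pointer of the GREY tester, which has the same shape and size: 31.5 mm out from its knob's axis, 40 mm above the bench; x points outwards along the pointer, z up. It must stay where it is.

How it is judged:
At the end, for the whole second after the job is handed in: The blue tester's knob and red pointer rest within 0.175 rad (10 degrees) of the zero stop, and the tip of the grey tester's pointer is within 6 mm of where it was at the start (10 degrees) (value of joint blue_peak below 0.175 rad and velocity of joint blue_peak between -0.05 and 0.05 rad/s and distance of grey_tip from where it was at the start of the episode below 0.006 m); the robot touches nothing.
It fails at once if the grey tester's reading was changed (pointer tip moved more than 6 mm) (distance of grey_tip from where it was at the start of the episode above 0.006 m).
It also fails if it takes over 32 s, if anything falls off the work surface, if the arm or the gripper's body presses on something with over 40 N, if the wrist force passes 120 N, or if a joint passes its speed limit or range.

## Working session

There is one attempt and no reset: what is moved stays moved. The work goes in short steps, Python scripts to look and compute and a tool call to move; the robot and the scene stay as the last step left them, time stands still between calls to the robot, and variables do not carry over. Pictures are saved under pics/ and viewed, and the job is handed in when it is done.

Besides the shell and the picture viewer there is one more tool, called after "Request:" in YAML: its name, and indented under it one key for each argument. move_arm: Moves the arm, as the interface text tells. Its arguments: {"type":"object","properties":{"jaw":{"type":"array","items":{"type":"number"}},"slide":{"type":"array","items":{"type":"array","items":{"type":"number"}}},"dr":{"type":"array","items":{"type":"array","items":{"type":"number"}}},"force":{"type":"number"}},"required":["jaw","slide","dr"]}

```bash
mkdir -p pics; ls; python3 - <<'E'
from bench import *
import cv2,numpy as np
s=get_state();print(s)
for n in ["top","scene"]:
    p,d=get_image(n); cv2.imwrite(f"pics/{n}0.png",p[:,:,::-1]); np.savez(f"{n}0.npz",p=p,d=d)
    print(n,camera_params(n))
    for q in ["blue_tester","blue_grip","grey_tip"]:
        for r in regions_of(n,q)[:3]: print(q,r["score"],r["xy"],r["mask"].sum())
E
```

```text
pics
{'time': 0.0, 'joint_positions': array([-1.31688876,  0.32185378, -0.07011605,  1.4517038 ,  0.02258833,
        1.37081352, -0.0569016 ]), 'qd': array([ 0.00126492,  0.00098205, -0.00061422, -0.00019077, -0.00126041,
        0.00055658,  0.00026028]), 'joint_torque': array([-3.86726852e-04, -4.91293430e+01, -4.03958643e-01, -3.12529457e+01,
       -6.37920317e-02,  4.42351517e-02,  1.97982804e-04]), 'position': array([0.15426331, 0.63077718, 0.19262738]), 'tool_rot': array([-3.75678763e-01, -3.11888754e+00,  3.11714177e-03]), 'ft_force': array([ 0.51615312,  0.34113497, -0.03712368]), 'torque': array([-0.00420337,  0.06248782,  0.00887681]), 'grip_width': 0.9991062784756863}
top {'K': array([[474.06529452,   0.        , 317.95465229],
       [  0.        , 474.06529452, 238.44301064],
       [  0.        ,   0.        ,   1.        ]]), 'extrinsics': array([[-0.22858175,  0.95399639, -0.19401358,  0.32539574],
       [-0.97351963, -0.22463987,  0.04238467, -0.01850996],
       [-0.00314836,  0.19856439,  0.98008279,  0.9051262 ],
       [ 0.        ,  0.        ,  0.        ,  1.        ]])}
blue_tester 0.93 [185.8, 255.1] 2852
blue_grip 0.57 [178.7, 247.1] 215
grey_tip 0.66 [422.5, 232.9] 252
scene {'K': array([[559.41022797,   0.        , 318.76620919],
       [  0.        , 559.41022797, 241.17430801],
       [  0.        ,   0.        ,   1.        ]]), 'extrinsics': array([[ 0.90478764,  0.26950544, -0.32973648,  0.17794315],
       [-0.42586148,  0.57468498, -0.6988413 , -0.67841651],
       [ 0.00115307,  0.77272504,  0.63473986,  0.65568855],
       [ 0.        ,  0.        ,  0.        ,  1.        ]])}
blue_tester 0.82 [291.3, 189.4] 2128
blue_grip 0.54 [297.1, 175.2] 166
grey_tip 0.82 [366.9, 341.2] 418
```

```bash
python3 - <<'E'
import cv2
p=cv2.imread("pics/top0.png"); cv2.imwrite("pics/top0b.png",cv2.resize(p[195:315,120:280],None,fx=5,fy=5,interpolation=cv2.INTER_CUBIC))
E
```

```text
(no output)
```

View pics/top0.png

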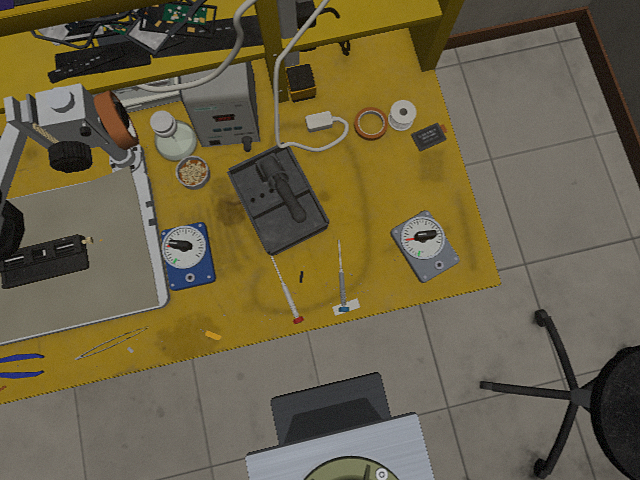

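View pics/scene0.png

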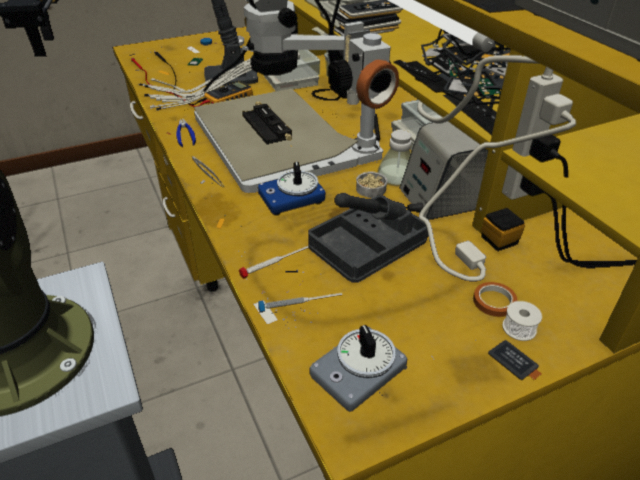

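View pics/top0b.png

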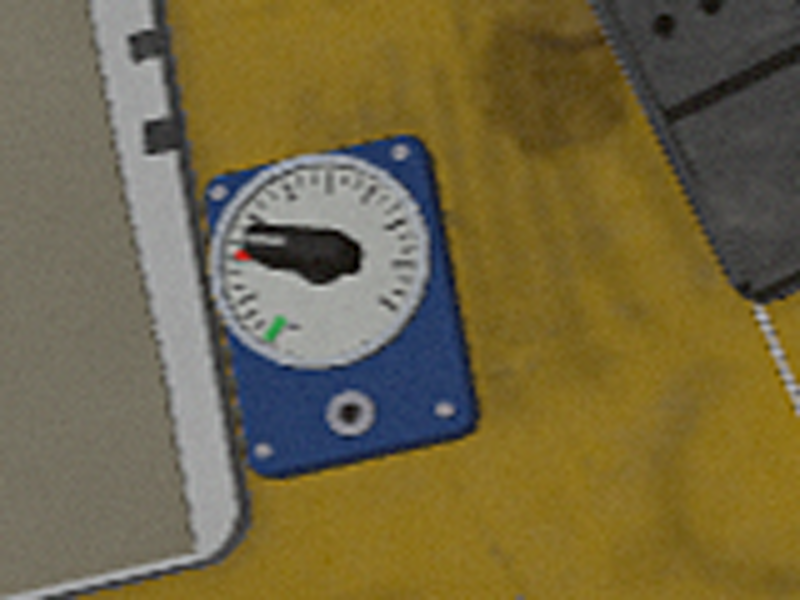

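```bash
cat > h.py <<'E'
import numpy as np
from bench import *
def ray(n,uv,z,E=None,K=None):
    if K is None: K=camera_params(n)["K"]
    if E is None: E=camera_params(n)["extrinsics"]
    d=np.array([(uv[0]-K[0,2])/K[0,0],-(uv[1]-K[1,2])/K[1,1],-1.])
    w=E[:3,:3]@d; t=(z-E[2,3])/w[2]; return E[:3,3]+t*w
def proj(n,P,E=None,K=None):
    if K is None: K=camera_params(n)["K"]
    if E is None: E=camera_params(n)["extrinsics"]
    c=E[:3,:3].T@(np.asarray(P)-E[:3,3]); return np.array([K[0,2]+K[0,0]*c[0]/-c[2],K[1,2]-K[1,1]*c[1]/-c[2]])
E
python3 - <<'E'
from h import *
f=lambda u,v:(120+(u+.5)/5-.5,195+(v+.5)/5-.5)
g=lambda u,v,z:ray("top",f(u,v),z)
for nm,u,v,z in [("dialL",210,262,.042),("dialR",432,250,.042),("dialT",320,152,.042),("dialB",322,370,.042),("red",237,254,.04),("green",276,328,.04),("socket",350,412,.034),("cBL",258,472,.032),("cBR",474,428,.032),("cTR",425,136,.032),("cTL",207,183,.032),("knobcen",320,252,.076)]:
    print(nm,g(u,v,z).round(4))
d=np.load("top0.npz")["d"]; E=camera_params("top")["extrinsics"]
import math
K=camera_params("top")["K"]
for y in range(240,257,2):
    o=[]
    for x in range(164,206,3):
        z=d[y,x]; c=np.array([(x-K[0,2])/K[0,0]*z,-(y-K[1,2])/K[1,1]*z,-z]); o.append(int(1000*(E[:3,:3]@c+E[:3,3])[2]))
    print(y,o)
for n in ("top","scene"):
    for q in ["blue_tester","blue_grip"]:
        pass
E
```

```text
dialL [0.5469 0.2299 0.042 ]
dialR [0.5325 0.1489 0.042 ]
dialT [0.5788 0.1829 0.042 ]
dialB [0.4976 0.1964 0.042 ]
red [0.5481 0.2202 0.04  ]
green [0.5173 0.2108 0.04  ]
socket [0.4814 0.1911 0.034 ]
cBL [0.4677 0.2285 0.032 ]
cBR [0.4655 0.148  0.032 ]
cTR [0.5788 0.1454 0.032 ]
cTL [0.5797 0.2288 0.032 ]
knobcen [0.5328 0.1813 0.076 ]
240 [41, 38, 77, 73, 76, 71, 38, 37, 35, 39, 34, 37, 36, 42]
242 [40, 33, 75, 78, 76, 74, 74, 76, 71, 36, 35, 35, 34, 38]
244 [39, 35, 76, 76, 76, 74, 73, 74, 72, 51, 39, 33, 36, 38]
246 [36, 39, 71, 71, 74, 74, 74, 74, 70, 52, 35, 37, 38, 43]
248 [36, 38, 36, 51, 56, 55, 58, 61, 60, 50, 35, 36, 37, 43]
250 [36, 34, 37, 38, 35, 33, 46, 46, 37, 33, 35, 38, 34, 39]
252 [36, 37, 37, 36, 36, 31, 38, 39, 36, 40, 37, 37, 37, 40]
254 [39, 38, 36, 36, 36, 36, 35, 37, 37, 35, 35, 38, 36, 41]
256 [40, 37, 37, 35, 38, 36, 38, 34, 36, 35, 36, 37, 42, 34]
```

```bash
python3 - <<'E'
from h import *
for n in ("top","scene"):
    d=np.load(n+"0.npz")["d"]; C=camera_params(n);E=C["extrinsics"];K=C["K"]
    v,u=np.mgrid[:480,:640]; c=np.stack([(u-K[0,2])/K[0,0]*d,-(v-K[1,2])/K[1,1]*d,-d],-1)
    P=(c@E[:3,:3].T+E[:3,3])[d>0]
    print(n,"cols y .8->0, rows x .1->.9, max z mm")
    for x in np.arange(.1,.95,.05):
        print(f"{x:.2f}",[int(1000*max([-.01,*P[(abs(P[:,0]-x-.025)<.025)&(abs(P[:,1]-y-.025)<.025)][:,2]])) for y in np.arange(.75,-.06,-.05)])
E
```

```text
top cols y .8->0, rows x .1->.9, max z mm
0.10 [-10, -10, -10, -10, -10, -10, -10, -10, -10, -10, -10, -10, 4, 5, 6, 16, 17]
0.15 [-10, -10, -10, -10, -10, -10, -10, -10, -10, -10, -10, -10, -5, -6, -6, 0, -4]
0.20 [-10, -10, -10, -10, -10, -10, -10, -10, -10, -10, -10, -10, -10, -10, -10, -10, -10]
0.25 [-10, -10, -10, -10, -10, -10, -10, -10, -10, -10, -10, -10, -10, -10, -10, -10, -10]
0.30 [-10, -10, -10, -10, 4, 4, 4, 4, 4, 4, 3, 4, 3, 4, 4, 3, 3]
0.35 [-10, -10, -10, -10, 14, 15, 15, 14, 11, 9, 5, 5, 5, 4, 5, 20, 6]
0.40 [-10, -10, -10, -10, 25, 34, 33, 34, 33, 34, 33, 28, 5, 6, 4, 13, 4]
0.45 [-10, -10, -10, -10, -10, 34, 35, 34, 34, 35, 33, 42, 44, 28, 5, 40, 10]
0.50 [-10, -10, -10, -10, -10, 44, 45, 186, 47, 34, 33, 78, 80, 30, 41, 41, 154]
0.55 [-10, -10, -10, -10, -10, 54, 53, 225, 290, 35, 34, 43, 45, 30, 41, 93, 135]
0.60 [-10, -10, -10, -10, -10, -10, 52, 226, 290, 34, 36, 32, 4, 4, 40, 101, 103]
0.65 [-10, -10, -10, -10, -10, -10, 36, 35, 246, 221, 254, 253, 187, 28, 40, 78, 77]
0.70 [-10, -10, -10, -10, -10, 32, 33, 34, 247, 279, 275, 259, 105, 66, 101, 114, 159]
0.7
[... 1055 characters left out ...]
 33, 77, 77, 43, 37, 39, 152]
0.55 [103, 98, 110, 31, 31, 51, 312, 328, 331, 44, 32, 41, 42, 32, 38, 39, 134]
0.60 [122, 71, 155, 31, 31, 49, 300, 318, 324, 34, 32, 30, 2, 1, 38, 98, 102]
0.65 [16, 32, 46, 30, 33, 31, 32, 245, 245, 219, 251, 251, 225, 26, 38, 74, 77]
0.70 [-10, 137, 60, 29, 31, 268, 33, 31, 245, 277, 272, 257, 228, 64, 100, 114, 162]
0.75 [68, 164, 81, 9, 127, 266, 2, 2, 2, 276, 272, 349, 363, 375, 376, 377, 375]
0.80 [196, 212, 227, 242, 247, 256, 241, 9, 180, 191, 192, 348, 348, 375, 379, 397, 410]
0.85 [1, 63, 59, -10, 246, 243, 240, 288, 303, 307, 307, 307, 307, 307, 379, 379, 376]
0.90 [-10, -10, -10, -10, 240, 242, 241, 181, 181, 234, 254, 256, 253, 261, 240, -10, -10]
```

```bash
python3 - <<'E'
from h import *
from scipy.spatial.transform import Rotation as R
c0=np.array([.5385,.189])
for n in ("top","scene"):
    d=np.load(n+"0.npz")["d"]; C=camera_params(n);E=C["extrinsics"];K=C["K"]
    v,u=np.mgrid[:480,:640]; c=np.stack([(u-K[0,2])/K[0,0]*d,-(v-K[1,2])/K[1,1]*d,-d],-1)
    P=(c@E[:3,:3].T+E[:3,3])[d>0]
    Q=P[(P[:,2]>.10)&(np.linalg.norm(P[:,:2]-c0,axis=1)<.3)]
    for a in range(-17,61,10):
        t=np.radians(a); e=np.array([np.cos(t),np.sin(t)]); f=np.array([-e[1],e[0]])
        r=Q[:,:2]-c0; dx=np.maximum(abs(r@e)-.095,0); dy=np.maximum(abs(r@f)-.0375,0); D=np.hypot(dx,dy); i=D.argmin()
        print(n,a,D[i].round(3),Q[i].round(3))
w=camera_params("wrist");print(w["tool_from_camera"].round(3),w["K"])
E
```

```text
top -17 0.045 [0.683 0.211 0.204]
top -7 0.045 [0.682 0.219 0.203]
top 3 0.05 [0.682 0.222 0.197]
top 13 0.051 [0.683 0.211 0.204]
top 23 0.046 [0.686 0.2   0.196]
top 33 0.044 [0.682 0.219 0.203]
top 43 0.048 [0.682 0.224 0.198]
top 53 0.059 [0.67  0.28  0.191]
scene -17 0.043 [0.682 0.209 0.197]
scene -7 0.043 [0.681 0.215 0.199]
scene 3 0.048 [0.681 0.215 0.199]
scene 13 0.049 [0.682 0.209 0.197]
scene 23 0.044 [0.683 0.203 0.197]
scene 33 0.042 [0.681 0.215 0.199]
scene 43 0.048 [0.681 0.219 0.197]
scene 53 0.056 [0.672 0.274 0.197]
[[ 0.     0.968  0.25   0.069]
 [ 1.    -0.001  0.     0.001]
 [ 0.     0.25  -0.968 -0.192]
 [ 0.     0.     0.     1.   ]] [[419.71402593   0.         313.71355425]
 [  0.         419.71402593 236.82888922]
 [  0.           0.           1.        ]]
```

```bash
cat > plan.py <<'E'
from h import *
from scipy.spatial.transform import Rotation as R
def plan(target,b,n,start=None):
    "rows from present pose to TCP target & jaw yaw b deg, tool vertical"
    s=get_state(); p=s["position"].copy(); r=R.from_rotvec(s["tool_rot"])
    t=np.radians(b); G=R.from_matrix(np.array([[-np.sin(t),np.cos(t),0],[np.cos(t),np.sin(t),0],[0,0,-1]]).T)
    S=[];D=[]
    for k in range(n):
        m=n-k
        sl=(r.inv().apply((np.asarray(target)-p)/m)*100).round(1)
        dr=np.degrees((r.inv()*G).as_rotvec()/m).round(1)
        p=p+r.apply(sl/100); r=r*R.from_rotvec(np.radians(dr)); S.append(sl.tolist());D.append(dr.tolist())
    for i in range(0,n,5): print("slide",S[i:i+5],"dr",D[i:i+5])
    print(p,r.as_rotvec())
E
python3 -c "
from plan import *
plan([.38,.25,.19],-17,12)"
```

```text
slide [[-2.6, -2.6, 0.0], [-2.9, -2.3, 0.0], [-3.2, -1.8, 0.0], [-3.4, -1.4, 0.0], [-3.6, -0.9, 0.0]] dr [[-0.0, 0.0, 7.8], [-0.0, 0.0, 7.8], [-0.0, 0.0, 7.8], [-0.0, 0.0, 7.8], [-0.0, 0.0, 7.8]]
slide [[-3.7, -0.4, 0.1], [-3.7, 0.1, 0.0], [-3.6, 0.5, 0.1], [-3.6, 1.0, 0.0], [-3.4, 1.5, 0.1]] dr [[-0.0, 0.0, 7.8], [-0.0, 0.0, 7.7], [-0.0, 0.0, 7.8], [-0.0, 0.0, 7.7], [0.0, 0.0, 7.8]]
slide [[-3.1, 2.0, 0.0], [-2.8, 2.4, 0.1]] dr [[0.0, 0.0, 7.7], [0.0, 0.0, 7.8]]
[0.38050211 0.25013554 0.18970303] [ 2.52582835e+00  1.86777921e+00 -2.42704269e-04]
```

Request:
move_arm:
  jaw: [0, 0, 0, 0, 0]
  slide:
    - [-2.6, -2.6, 0]
    - [-2.9, -2.3, 0]
    - [-3.2, -1.8, 0]
    - [-3.4, -1.4, 0]
    - [-3.6, -0.9, 0]
  dr:
    - [0, 0, 7.8]
    - [0, 0, 7.8]
    - [0, 0, 7.8]
    - [0, 0, 7.8]
    - [0, 0, 7.8]
  force: 25

```text
time: 0.9
position: [0.2495, 0.4718, 0.1939]
tool_rot: [-1.403, -2.811, -0.001]
ft_force: [0.2, 0.2, -0.4]
grip_width: 1.002
```

Request:
move_arm:
  jaw: [0, 0, 0, 0, 0]
  slide:
    - [-3.7, -0.4, 0.1]
    - [-3.7, 0.1, 0]
    - [-3.6, 0.5, 0.1]
    - [-3.6, 1.0, 0]
    - [-3.4, 1.5, 0.1]
  dr:
    - [0, 0, 7.8]
    - [0, 0, 7.7]
    - [0, 0, 7.8]
    - [0, 0, 7.7]
    - [0, 0, 7.8]

```text
time: 1.4
position: [0.3428, 0.3119, 0.1911]
tool_rot: [-2.257, -2.185, -0.002]
ft_force: [0.4, 0.2, 1.0]
grip_width: 1.002
```

Request:
move_arm:
  jaw: [0, 0]
  slide:
    - [-3.1, 2.0, 0]
    - [-2.8, 2.4, 0.1]
  dr:
    - [0, 0, 7.7]
    - [0, 0, 7.8]

```text
time: 1.6
position: [0.3812, 0.2489, 0.1902]
tool_rot: [-2.531, -1.861, -0.002]
ft_force: [0.6, 0.3, 0.9]
grip_width: 1.0
```

```bash
python3 -c "
from plan import *
plan([.5385,.189,.15],-17,5)"
```

```text
slide [[-0.2, 3.4, 0.8], [-0.2, 3.3, 0.8], [-0.2, 3.4, 0.8], [-0.2, 3.3, 0.8], [-0.3, 3.4, 0.8]] dr [[0.0, -0.0, -0.1], [0.0, -0.0, -0.1], [0.0, -0.0, -0.1], [0.0, -0.0, -0.0], [0.0, -0.1, -0.1]]
[0.53850808 0.18885987 0.15024692] [ 2.52408434e+00  1.86932541e+00 -2.61755224e-04]
```

Request:
move_arm:
  jaw: [0, 0, 0, 0, 0]
  slide:
    - [-0.2, 3.4, 0.8]
    - [-0.2, 3.3, 0.8]
    - [-0.2, 3.4, 0.8]
    - [-0.2, 3.3, 0.8]
    - [-0.3, 3.4, 0.8]
  dr:
    - [0, 0, 0]
    - [0, 0, 0]
    - [0, 0, 0]
    - [0, 0, 0]
    - [0, 0, 0]

```text
time: 2.1
position: [0.5391, 0.1903, 0.1497]
tool_rot: [-2.525, -1.869, -0.001]
ft_force: [0.4, 0.6, 0.1]
grip_width: 1.001
```

```bash
python3 - <<'E'
from h import *
import cv2
s=get_state();p,d=get_image("wrist");np.savez("w1.npz",p=p,d=d,pos=s["position"],rot=s["tool_rot"])
print(s["position"],s["tool_rot"])
cv2.imwrite("pics/w1.png",p[:,:,::-1])
for q in ("blue_grip","blue_tester"):
    for r in regions_of("wrist",q)[:2]: print(q,r["score"],r["xy"])
E
```

```text
[0.53906697 0.19028789 0.14968096] [-2.52524443e+00 -1.86855303e+00 -1.12967270e-03]
blue_grip 0.78 [314.7, 227.7]
blue_tester 0.81 [298.3, 221.9]
```

View pics/w1.png

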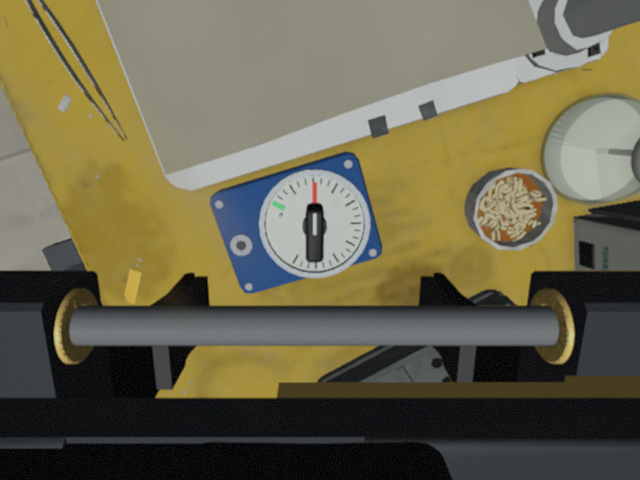

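```bash
python3 - <<'E'
from h import *
import cv2
from scipy.spatial.transform import Rotation as R
f=np.load("w1.npz");p=f["p"]
T=np.eye(4);T[:3,:3]=R.from_rotvec(f["rot"]).as_matrix();T[:3,3]=f["pos"]
C=camera_params("wrist");E=T@C["tool_from_camera"];K=C["K"]
cv2.imwrite("pics/w1b.png",cv2.resize(p[150:300,205:390][:,:,::-1],None,fx=4,fy=4,interpolation=cv2.INTER_CUBIC))
h=cv2.cvtColor(p,cv2.COLOR_RGB2HSV).astype(int); v,u=np.mgrid[:480,:640]; box=(abs(u-315)<58)&(abs(v-223)<58)
def cc(m): return u[m].mean(),v[m].mean()
red=box&((h[...,0]<8)|(h[...,0]>172))&(h[...,1]>140)&(h[...,2]>90)
gr=box&(h[...,0]>45)&(h[...,0]<85)&(h[...,1]>100)
wh=box&(h[...,1]<60)&(h[...,2]>140)
el=cv2.fitEllipse(cv2.convexHull(np.stack([u[wh],v[wh]],1).astype(np.int32)))
print(el,red.sum(),gr.sum())
c=ray("",el[0],.042,E,K); r=ray("",cc(red),.04,E,K); g=ray("",cc(gr),.04,E,K)
print(c,r,g)
for q in (r,g): print(np.degrees(np.arctan2(q[1]-c[1],q[0]-c[0])),np.hypot(*(q-c)[:2]))
bk=box&(h[...,2]<60)
print("expected knob top px",proj("",[c[0],c[1],.076],E,K))
for z,uv in ((.076,(315,207)),(.076,(315,262)),):print(ray("",uv,z,E,K))
# wider ellipse check
pts=[(c[0]+.04*np.cos(a),c[1]+.04*np.sin(a),.042) for a in np.arange(0,6.3,.8)]
print([proj("",q,E,K).round() .tolist() for q in pts])
E
```

```text
((310.6954040527344, 212.69224548339844), (115.69075775146484, 141.15232849121094), 148.53372192382812) 64 47
[0.53862182 0.20017559 0.042     ] [0.54501808 0.21282909 0.04      ] [0.52094405 0.21079134 0.04      ]
63.1836935004054 0.01417825958651055
149.01458939281855 0.02062032517536498
expected knob top px [310.38236742 222.82958649]
[0.54451063 0.20924886 0.076     ]
[0.53373373 0.17384555 0.076     ]
[[364.0, 197.0], [337.0, 163.0], [292.0, 160.0], [260.0, 189.0], [260.0, 231.0], [289.0, 261.0], [331.0, 261.0], [361.0, 233.0]]
```

View pics/w1b.png

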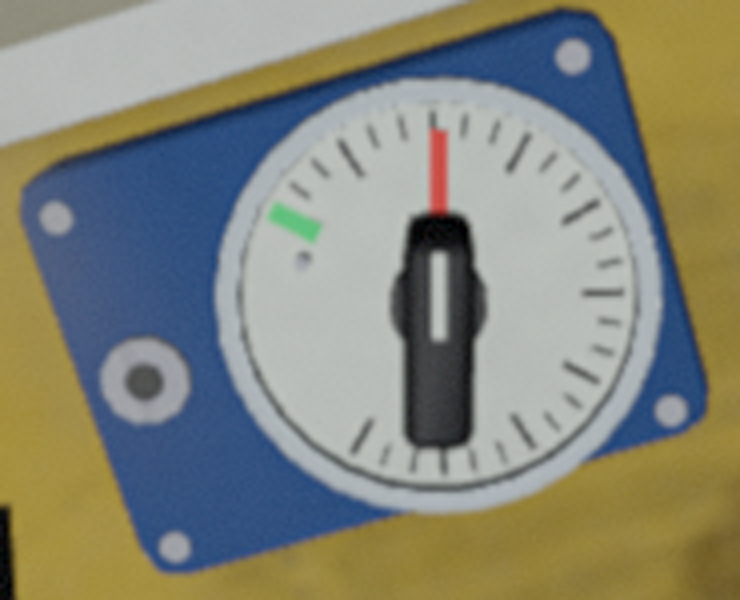

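```bash
python3 - <<'E'
from h import *
from scipy.spatial.transform import Rotation as R
f=np.load("w1.npz")
T=np.eye(4);T[:3,:3]=R.from_rotvec(f["rot"]).as_matrix();T[:3,3]=f["pos"]
C=camera_params("wrist");E=T@C["tool_from_camera"];K=C["K"]
g=lambda a,b,z:ray("",(205+(a+.5)/4-.5,150+(b+.5)/4-.5),z,E,K)
L,Rr,t,b=[g(*q,.042) for q in ((215,295),(661,295),(438,77),(438,512))]
print(np.linalg.norm(L-Rr),np.linalg.norm(t-b)); c=(L+Rr+t+b)/4
print("c",c)
for q in ((439,132),(294,223)):
    q=g(*q,.040)-c; print(np.degrees(np.arctan2(q[1],q[0])),np.hypot(q[0],q[1]))
k1,k2=g(440,216,.076),g(438,445,.076); print("knob mid",(k1+k2)/2,np.linalg.norm(k1-k2),np.degrees(np.arctan2(*(k1-k2)[[1,0]])))
E
python3 -c "
from plan import *
plan([.539,.1905,.052],-17,3)"
```

```text
0.08150485837583493 0.08148242145786035
c [0.53850646 0.19124907 0.042     ]
72.69648480116898 0.03014615686023731
135.59401144257617 0.02952440593963123
knob mid [0.53916288 0.19308946 0.076     ] 0.03841740456600679 72.56231695902753
slide [[0.1, -0.0, 3.2], [0.1, -0.0, 3.2], [0.0, -0.1, 3.3]] dr [[-0.0, 0.0, -0.1], [-0.0, 0.1, -0.1], [-0.0, 0.0, -0.1]]
[0.53851558 0.1905035  0.0519049 ] [ 2.52447211e+00  1.86962429e+00 -6.30883871e-04]
```

Request:
move_arm:
  jaw: [0, 0, 0, 0]
  slide:
    - [0, 0, 3]
    - [0, 0, 3]
    - [0, 0, 2.5]
    - [0, 0, 1.2]
  dr:
    - [0, 0, 0]
    - [0, 0, 0]
    - [0, 0, 0]
    - [0, 0, 0]

```text
time: 2.65
position: [0.5354, 0.1912, 0.0509]
tool_rot: [-2.523, -1.869, 0.005]
ft_force: [0.1, -0.9, -0.3]
grip_width: 1.004
```

Request:
move_arm:
  jaw: [255, 255, 255, 255, 255]
  slide:
    - [0, 0, 0]
    - [0, 0, 0]
    - [0, 0, 0]
    - [0, 0, 0]
    - [0, 0, 0]
  dr:
    - [0, 0, 0]
    - [0, 0, 0]
    - [0, 0, 0]
    - [0, 0, 0]
    - [0, 0, 0]
  force: 25

```text
time: 3.15
position: [0.5385, 0.1907, 0.0537]
tool_rot: [2.526, 1.868, 0.003]
ft_force: [0.2, -0.7, -0.3]
grip_width: 0.633
```

Request:
move_arm:
  jaw: [255, 255, 255, 255, 255]
  slide:
    - [0, 0, 0]
    - [0, 0, 0]
    - [0, 0, 0]
    - [0, 0, 0]
    - [0, 0, 0]
  dr:
    - [0, 0, 0]
    - [0, 0, 0]
    - [0, 0, 0]
    - [0, 0, 0]
    - [0, 0, 0]

```text
time: 3.65
position: [0.5379, 0.1904, 0.0527]
tool_rot: [-2.526, -1.868, 0.0]
ft_force: [-0.5, -1.4, -0.5]
grip_width: 0.172
```

Request:
move_arm:
  jaw: [255, 255, 255]
  slide:
    - [0, 0, 0]
    - [0, 0, 0]
    - [0, 0, 0]
  dr:
    - [0, 0, 0]
    - [0, 0, 0]
    - [0, 0, 0]

```text
time: 3.95
position: [0.5379, 0.1905, 0.0528]
tool_rot: [-2.526, -1.868, -0.0]
ft_force: [0.6, -0.4, 0.5]
grip_width: 0.011
```

Request:
move_arm:
  jaw: [255, 255, 255, 255, 255]
  slide:
    - [0, 0, 0]
    - [0, 0, 0]
    - [0, 0, 0]
    - [0, 0, 0]
    - [0, 0, 0]
  dr:
    - [0, 0, -5]
    - [0, 0, -6]
    - [0, 0, -6]
    - [0, 0, -6]
    - [0, 0, -6]

```text
time: 4.45
position: [0.538, 0.1905, 0.0528]
tool_rot: [1.973, 2.445, 0.0]
ft_force: [-0.9, -0.1, -0.2]
grip_width: 0.008
```

The jaws closed to about 1 mm, so they don't hold the 12 mm bar. I'll look before doing anything else.

```bash
python3 - <<'E'
from h import *
import cv2
for n in ("wrist","scene","top"):
    p,d=get_image(n);cv2.imwrite(f"pics/{n}2.png",p[:,:,::-1]);np.savez(n+"2.npz",p=p,d=d)
    if n=="scene": cv2.imwrite("pics/scene2b.png",cv2.resize(p[100:250,200:400][:,:,::-1],None,fx=4,fy=4,interpolation=cv2.INTER_CUBIC))
s=get_state();print(s)
E
```

```text
{'time': 4.6, 'joint_positions': array([-0.71910323,  0.2739693 ,  0.38292987,  1.82903544, -0.11624597,
        1.06030817, -0.08569095]), 'qd': array([-0.00429293,  0.00056482,  0.00613273, -0.00099861, -0.00090383,
        0.0004673 , -0.02030794]), 'joint_torque': array([ 5.71025605e-02, -4.03218877e+01,  3.24181482e+00, -2.76539665e+01,
       -4.93186677e-02,  3.82652599e-02,  2.45794281e-01]), 'position': array([0.53796779, 0.19042902, 0.05279197]), 'tool_rot': array([-1.98064562e+00, -2.43854445e+00, -2.67030559e-04]), 'ft_force': array([-0.56818115, -0.04577929, -0.17971415]), 'torque': array([-0.07042796,  0.06032689, -0.03260409]), 'grip_width': 0.003167488700303483}
```

View pics/wrist2.png

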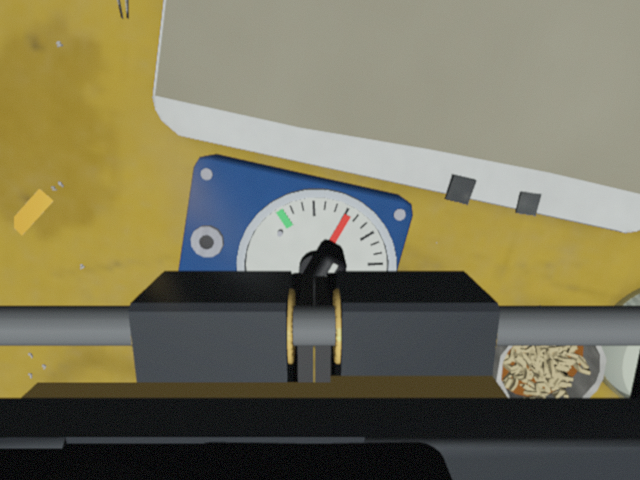

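View pics/scene2b.png

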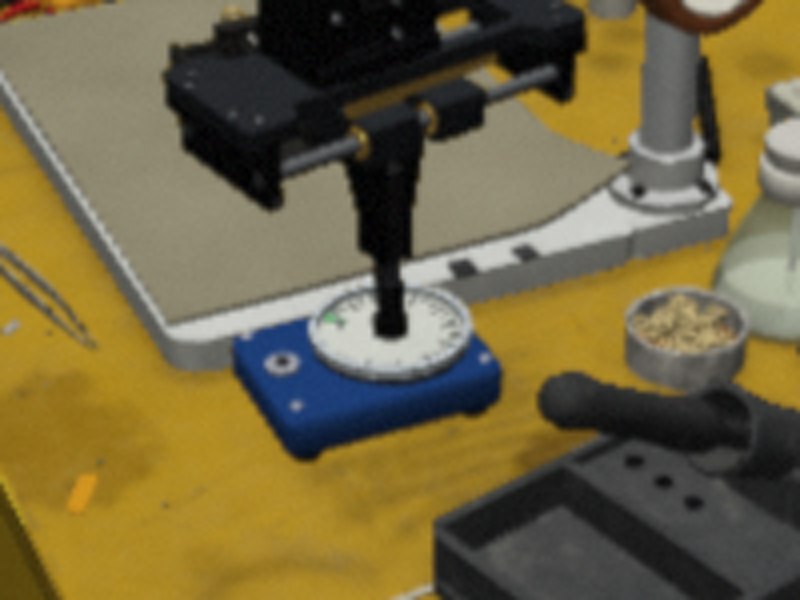

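```bash
python3 - <<'E'
from h import *
import cv2
s=get_state()
from scipy.spatial.transform import Rotation as R
r=R.from_rotvec(s["tool_rot"])
d=np.load("scene2.npz")
img=cv2.resize(d["p"][100:250,200:400][:,:,::-1],None,fx=4,fy=4,interpolation=cv2.INTER_CUBIC)
def m(P,c):
    q=(proj("scene",P)-[200,100]+.5)*4-.5; cv2.drawMarker(img,(int(q[0]),int(q[1])),c,cv2.MARKER_CROSS,12,1); print(P,q)
m(s["position"],(0,0,255)); m(s["position"]-r.apply([0,0,.019]),(0,255,255)); m([.5385,.1908,.076],(0,255,0)); m([.5385,.1908,.044],(255,0,255))
t=np.radians(72.7)
for k in(-1,1): m([.5385+k*.018*np.cos(t),.1908+k*.018*np.sin(t),.076],(0,255,0))
img=np.clip(img.astype(float)*1.8+20,0,255).astype(np.uint8)
cv2.imwrite("pics/s2c.png",img)
E
```

```text
[0.53796779 0.19042902 0.05279197] [385.81996375 302.85145572]
[0.5379661  0.19042623 0.07179197] [384.86571347 269.99786788]
[0.5385, 0.1908, 0.076] [385.3507514  262.01066591]
[0.5385, 0.1908, 0.044] [386.93890132 317.19579332]
[np.float64(0.5331472522665999), np.float64(0.17361430560894964), 0.076] [389.31469632 281.57325747]
[np.float64(0.5438527477334001), np.float64(0.20798569439105036), 0.076] [381.48536365 242.93446703]
```

View pics/s2c.png

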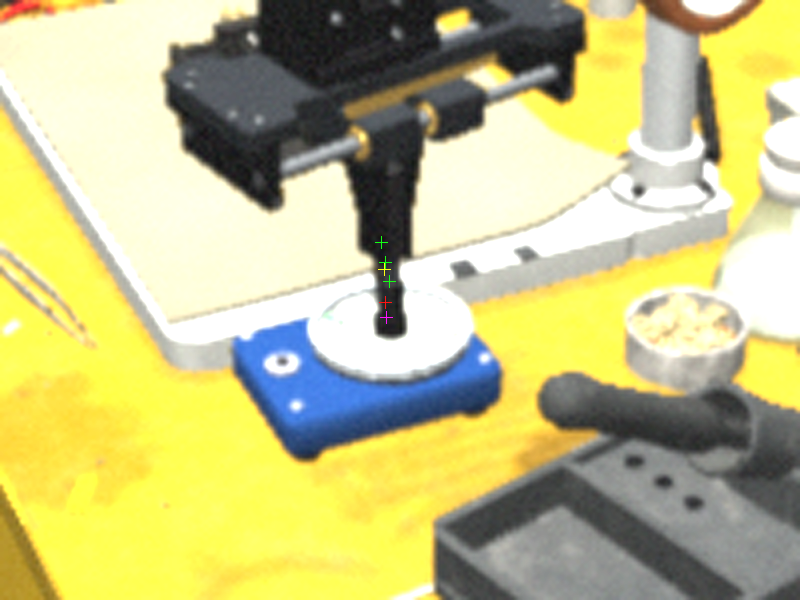

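```bash
python3 - <<'E'
import numpy as np,cv2
p=np.load("wrist2.npz")["p"][180:420,180:460]
cv2.imwrite("pics/w2b.png",np.clip(cv2.resize(p[:,:,::-1],None,fx=2.5,fy=2.5,interpolation=cv2.INTER_CUBIC).astype(float)*2+20,0,255).astype(np.uint8))
E
```

```text
(no output)
```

View pics/w2b.png

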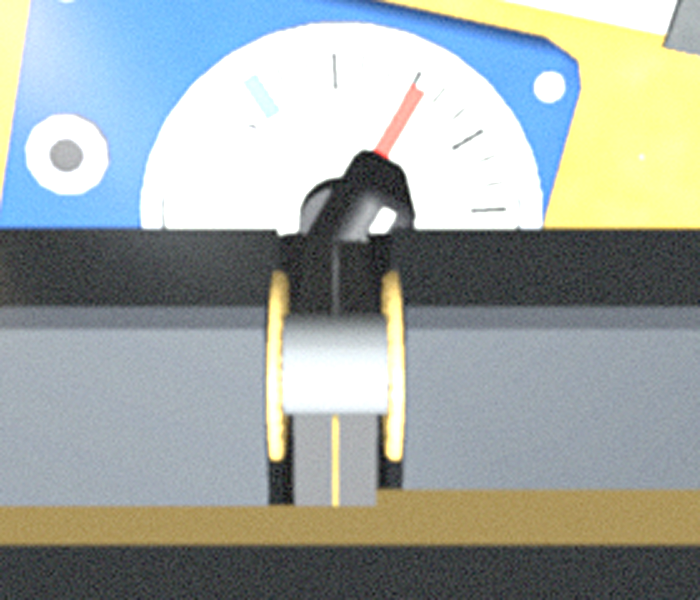

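```bash
python3 - <<'E'
from h import *
from scipy.spatial.transform import Rotation as R
n="scene"
d=np.load(n+"2.npz")["d"];C=camera_params(n);E=C["extrinsics"];K=C["K"]
for y in range(140,190,3):
    o=[]
    for x in (292,295,297,299,302):
        z=d[y,x]; c=np.array([(x-K[0,2])/K[0,0]*z,-(y-K[1,2])/K[1,1]*z,-z]); o.append(((E[:3,:3]@c+E[:3,3])*1000).astype(int).tolist() if z>0 else 0)
    print(y,o)
s=get_state()
T=np.eye(4);T[:3,:3]=R.from_rotvec(s["tool_rot"]).as_matrix();T[:3,3]=s["position"]
C=camera_params("wrist");E=T@C["tool_from_camera"];K=C["K"]
print("tcp",proj("",s["position"],E,K),"knobtop",proj("",[.5385,.1908,.076],E,K),"knob end",proj("",[.5439,.208,.076],E,K),"dial rim +x", [proj("",[.5385+.04*np.cos(a),.1908+.04*np.sin(a),.042],E,K).round(0).tolist() for a in np.radians([0,60,120,180])])
d=np.load("wrist2.npz")["d"]
for y in range(186,400,8): print(y,[round(float(d[y,x]),3) for x in (300,310,318,326,334,345)])
E
```

```text
140 [[513, 146, 159], [519, 146, 158], [524, 148, 155], [543, 184, 133], [548, 181, 133]]
143 [[527, 179, 133], [532, 178, 132], [537, 181, 129], [542, 181, 128], [549, 184, 125]]
146 [[525, 174, 129], [532, 178, 126], [535, 176, 126], [540, 178, 124], [548, 182, 120]]
149 [[525, 177, 121], [531, 176, 121], [536, 177, 119], [542, 183, 114], [547, 181, 114]]
152 [[527, 181, 112], [531, 176, 114], [535, 177, 113], [539, 176, 112], [547, 181, 107]]
155 [[528, 184, 104], [530, 175, 108], [536, 178, 105], [541, 181, 103], [548, 182, 100]]
158 [[529, 186, 96], [531, 177, 101], [536, 179, 99], [541, 180, 96], [546, 179, 96]]
161 [[529, 188, 89], [530, 176, 95], [535, 177, 93], [540, 180, 90], [547, 180, 88]]
164 [[528, 186, 83], [530, 176, 88], [535, 178, 86], [540, 180, 83], [546, 179, 82]]
167 [[556, 256, 30], [535, 188, 73], [539, 187, 73], [541, 182, 75], [577, 251, 27]]
170 [[555, 253, 24], [529, 175, 75], [533, 174, 75], [536, 172, 75], [573, 242, 26]]
173 [[543, 226, 35], [528, 173, 70], [532, 172, 69], [535, 170, 70], [563, 219, 34]]
176 [[537, 211, 39], [530, 178, 60], [533, 174, 6
[... 1117 characters left out ...]
82 [0.159, 0.165, 0.164, 0.164, 0.16, 0.085]
290 [0.154, 0.155, 0.156, 0.156, 0.085, 0.08]
298 [0.149, 0.148, 0.149, 0.15, 0.084, 0.077]
306 [0.085, 0.084, 0.084, 0.085, 0.083, 0.075]
314 [0.083, 0.083, 0.083, 0.083, 0.083, 0.074]
322 [0.082, 0.083, 0.082, 0.082, 0.082, 0.075]
330 [0.082, 0.082, 0.082, 0.082, 0.082, 0.075]
338 [0.082, 0.082, 0.081, 0.082, 0.083, 0.076]
346 [0.126, 0.125, 0.125, 0.125, 0.086, 0.075]
354 [0.126, 0.126, 0.126, 0.126, 0.083, 0.077]
362 [0.126, 0.127, 0.127, 0.126, 0.103, 0.077]
370 [0.127, 0.127, 0.127, 0.127, 0.103, 0.077]
378 [0.128, 0.128, 0.128, 0.128, 0.076, 0.076]
386 [0.074, 0.074, 0.073, 0.073, 0.073, 0.074]
394 [0.072, 0.072, 0.072, 0.073, 0.072, 0.072]
```

```bash
python3 - <<'E'
from h import *
C=camera_params("wrist");A=C["tool_from_camera"];K=C["K"]
d=np.load("wrist2.npz")["d"]
for u in (296,300,304,330):
  for v in range(262,304,4):
    z=float(d[v,u]);c=np.array([(u-K[0,2])/K[0,0]*z,-(v-K[1,2])/K[1,1]*z,-z]);print(u,v,((A[:3,:3]@c+A[:3,3])*1000).round(0))
E
```

```text
296 262 [  2. -10.  15.]
296 266 [ -0. -10.  15.]
296 270 [ -3. -10.  17.]
296 274 [ 12.  -8. -32.]
296 278 [ 12.  -8. -37.]
296 282 [ 12.  -8. -42.]
296 286 [ 12.  -7. -46.]
296 290 [ 12.  -7. -50.]
296 294 [ 12.  -7. -53.]
296 298 [ 12.  -7. -57.]
296 302 [ 12.  -7. -60.]
300 262 [ 4. -8.  8.]
300 266 [ 3. -8.  6.]
300 270 [ 0. -8.  7.]
300 274 [ 12.  -6. -32.]
300 278 [ 12.  -6. -37.]
300 282 [ 12.  -6. -42.]
300 286 [ 12.  -6. -45.]
300 290 [ 12.  -6. -48.]
300 294 [ 11.  -6. -50.]
300 298 [ 11.  -6. -53.]
300 302 [ 11.  -6. -56.]
304 262 [ 5. -6.  6.]
304 266 [ 3. -6.  5.]
304 270 [ 2. -6.  4.]
304 274 [ 2. -5. -4.]
304 278 [ 11.  -5. -32.]
304 282 [ 10.  -5. -36.]
304 286 [ 11.  -5. -43.]
304 290 [ 11.  -4. -46.]
304 294 [ 11.  -4. -50.]
304 298 [ 10.  -4. -52.]
304 302 [ 11.  -4. -56.]
330 262 [ 15.   6. -23.]
330 266 [ 13.   6. -24.]
330 270 [ 12.   6. -25.]
330 274 [ 12.   6. -32.]
330 278 [ 12.   6. -37.]
330 282 [ 12.   5. -41.]
330 286 [ 12.   5. -45.]
330 290 [ 12.   5. -50.]
330 294 [ 12.   5. -52.]
330 298 [ 12.   5. -56.]
330 302 [ 11.   5. -56.]
```

The pointer hasn't moved. Both depth maps show the real fingertips ending about 28 mm short of the stated TCP, at z of about 0.08, so the jaws shut just above the knob top. I'll open, turn back and go 26 mm deeper.

Request:
move_arm:
  jaw: [0, 0, 0, 0, 0]
  slide:
    - [0, 0, 0]
    - [0, 0, 0]
    - [0, 0, 0]
    - [0, 0, 0]
    - [0, 0, 0]
  dr:
    - [0, 0, 5]
    - [0, 0, 6]
    - [0, 0, 6]
    - [0, 0, 6]
    - [0, 0, 6]

```text
time: 5.1
position: [0.5379, 0.1905, 0.0528]
tool_rot: [-2.533, -1.859, -0.0]
ft_force: [-0.6, 0.4, 0.8]
grip_width: 0.379
```

Request:
move_arm:
  jaw: [0, 0, 0, 0, 0]
  slide:
    - [0, 0, 0]
    - [0, 0, 0]
    - [0, 0, 0]
    - [0, 0, 0]
    - [0, 0, 0]
  dr:
    - [0, 0, 0]
    - [0, 0, 0]
    - [0, 0, 0]
    - [0, 0, 0]
    - [0, 0, 0]

```text
time: 5.6
position: [0.5379, 0.1904, 0.0528]
tool_rot: [-2.526, -1.868, -0.0]
ft_force: [0.7, -0.4, -0.6]
grip_width: 0.832
```

```bash
python3 - <<'E'
from h import *
import cv2
p,d=get_image("wrist");cv2.imwrite("pics/w3.png",p[:,:,::-1]);np.savez("w3.npz",p=p,d=d)
s=get_state();print(s["position"],s["tool_rot"],s["grip_width"],s["time"])
C=camera_params("wrist");A=C["tool_from_camera"];K=C["K"]
v,u=np.mgrid[:480,:640];c=np.stack([(u-K[0,2])/K[0,0]*d,-(v-K[1,2])/K[1,1]*d,-d],-1)
Q=c@A[:3,:3].T+A[:3,3]
# finger points: |y| 40..62, x in -15..15
m=(d>0)&(abs(abs(Q[...,1])-.052)<.012)&(abs(Q[...,0])<.016)
print(np.histogram(Q[m][:,2],bins=np.arange(-.1,.06,.01)))
E
```

```text
[0.53793846 0.19044441 0.05278631] [-2.52578478e+00 -1.86804769e+00 -1.59312622e-04] 0.8785426322883523 5.65
(array([1106,  821,  412,   94,  427,  307,  239,   13,    0,    0,    7,
       1209, 1247,    0,    0]), array([-1.00000000e-01, -9.00000000e-02, -8.00000000e-02, -7.00000000e-02,
       -6.00000000e-02, -5.00000000e-02, -4.00000000e-02, -3.00000000e-02,
       -2.00000000e-02, -1.00000000e-02, -5.55111512e-17,  1.00000000e-02,
        2.00000000e-02,  3.00000000e-02,  4.00000000e-02,  5.00000000e-02]))
```

View pics/w3.png

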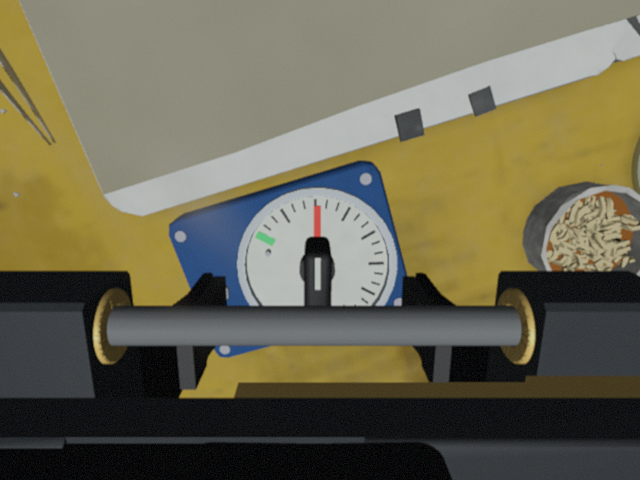

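Fingertips confirmed at tool z ≈ -28 mm. The pointer (317,205) is still in line with the tool. Descending 27 mm.

Request:
move_arm:
  jaw: [0, 0, 0, 0]
  slide:
    - [0, 0, 1]
    - [0, 0, 1]
    - [0, 0, 0.7]
    - [0, 0, 0]
  dr:
    - [0, 0, 0]
    - [0, 0, 0]
    - [0, 0, 0]
    - [0, 0, 0]

```text
time: 6.05
position: [0.5366, 0.1899, 0.0239]
tool_rot: [-2.526, -1.868, 0.005]
ft_force: [-0.2, -0.8, 0.5]
grip_width: 0.999
```

Request:
move_arm:
  jaw: [255, 255, 255, 255, 255]
  slide:
    - [0, 0, 0]
    - [0, 0, 0]
    - [0, 0, 0]
    - [0, 0, 0]
    - [0, 0, 0]
  dr:
    - [0, 0, 0]
    - [0, 0, 0]
    - [0, 0, 0]
    - [0, 0, 0]
    - [0, 0, 0]
  force: 25

```text
time: 6.55
position: [0.5381, 0.1906, 0.026]
tool_rot: [2.526, 1.868, 0.001]
ft_force: [0.4, 0.1, 0.8]
grip_width: 0.631
```

Request:
move_arm:
  jaw: [255, 255, 255, 255, 255]
  slide:
    - [0, 0, 0]
    - [0, 0, 0]
    - [0, 0, 0]
    - [0, 0, 0]
    - [0, 0, 0]
  dr:
    - [0, 0, 0]
    - [0, 0, 0]
    - [0, 0, 0]
    - [0, 0, 0]
    - [0, 0, 0]

```text
time: 7.05
position: [0.538, 0.1905, 0.0258]
tool_rot: [2.526, 1.868, 0.0]
ft_force: [0.3, -0.1, 0.9]
grip_width: 0.17
```

Request:
move_arm:
  jaw: [255, 255, 255]
  slide:
    - [0, 0, 0]
    - [0, 0, 0]
    - [0, 0, 0]
  dr:
    - [0, 0, 0]
    - [0, 0, 0]
    - [0, 0, 0]

```text
time: 7.35
position: [0.5395, 0.19, 0.0259]
tool_rot: [2.525, 1.866, 0.004]
ft_force: [5.3, -0.4, -4.2]
grip_width: 0.132
```

Request:
move_arm:
  jaw: [255, 255, 255, 255, 255]
  slide:
    - [0, 0, 0]
    - [0, 0, 0]
    - [0, 0, 0]
    - [0, 0, 0]
    - [0, 0, 0]
  dr:
    - [0, 0, -5]
    - [0, 0, -6]
    - [0, 0, -6]
    - [0, 0, -6]
    - [0, 0, -6]

```text
time: 7.85
position: [0.5393, 0.19, 0.0259]
tool_rot: [1.972, 2.443, 0.002]
ft_force: [5.3, 0.1, -4.2]
grip_width: 0.133
```

Request:
move_arm:
  jaw: [255, 255, 255, 255, 255]
  slide:
    - [0, 0, 0]
    - [0, 0, 0]
    - [0, 0, 0]
    - [0, 0, 0]
    - [0, 0, 0]
  dr:
    - [0, 0, -6]
    - [0, 0, -6]
    - [0, 0, -6]
    - [0, 0, -6]
    - [0, 0, -6]

```text
time: 8.35
position: [0.5392, 0.1899, 0.0259]
tool_rot: [1.273, 2.87, 0.001]
ft_force: [4.7, -0.6, -3.5]
grip_width: 0.134
```

```bash
python3 - <<'E'
from h import *
import cv2
p,d=get_image("wrist");cv2.imwrite("pics/w4.png",p[:,:,::-1])
s=get_state();print(s["position"],s["tool_rot"],s["grip_width"],s["time"],s["ft_force"],s["torque"])
E
```

```text
[0.53920659 0.18995838 0.02588826] [1.26703571e+00 2.87234368e+00 1.17910488e-03] 0.1401632645343059 8.4 [ 5.23063913 -1.61546691 -2.56544855] [-0.23792191 -1.1057785   0.04029852]
```

View pics/w4.png

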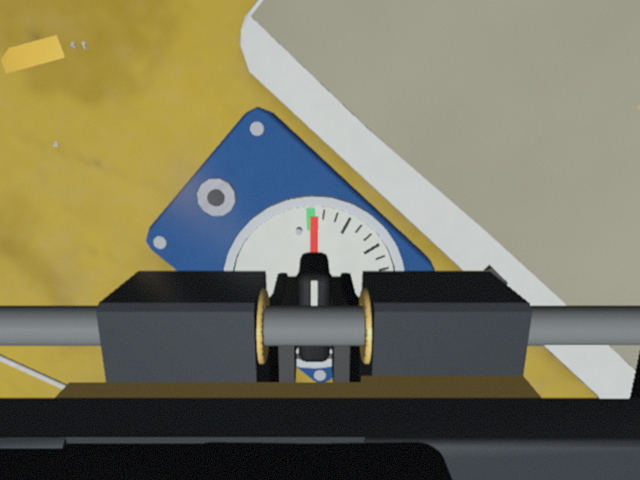

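The knob turned with the jaws: the red pointer (314,217) is nearly on the green mark (311,213), about 3–4° short. A little further takes it to the stop.

Request:
move_arm:
  jaw: [255, 255, 255, 255]
  slide:
    - [0, 0, 0]
    - [0, 0, 0]
    - [0, 0, 0]
    - [0, 0, 0]
  dr:
    - [0, 0, -2]
    - [0, 0, -2]
    - [0, 0, -1.5]
    - [0, 0, 0]

```text
time: 8.8
position: [0.5392, 0.19, 0.0259]
tool_rot: [1.145, 2.924, 0.002]
ft_force: [5.0, -0.5, -3.7]
grip_width: 0.14
```

```bash
python3 - <<'E'
from h import *
import cv2
p,d=get_image("wrist");cv2.imwrite("pics/w5.png",cv2.resize(p[180:300,220:420][:,:,::-1],None,fx=4,fy=4))
s=get_state();print(s["position"],s["tool_rot"],s["grip_width"],s["time"],s["ft_force"],s["torque"])
E
```

```text
[0.53918052 0.18992552 0.02590352] [1.14530582e+00 2.92340755e+00 1.62936869e-03] 0.13761902799380354 8.85 [ 5.60372651 -0.14858707 -3.52466077] [-0.19026309 -1.12799492 -0.5479463 ]
```

View pics/w5.png

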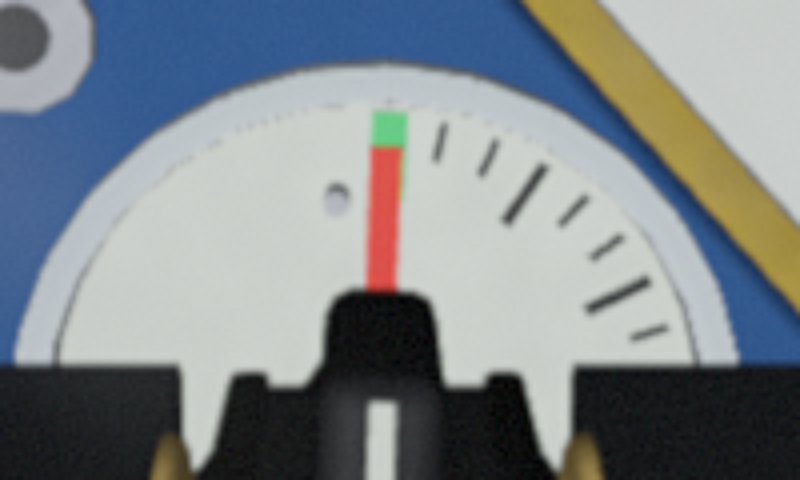

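The moment about z jumped to 0.55 N m, so it's at the stop, and the pointer lies on the green mark. I'll take off the overtwist, open and lift.

Request:
move_arm:
  jaw: [255, 0, 0, 0, 0]
  slide:
    - [0, 0, 0]
    - [0, 0, 0]
    - [0, 0, 0]
    - [0, 0, 0]
    - [0, 0, 0]
  dr:
    - [0, 0, 0.6]
    - [0, 0, 0]
    - [0, 0, 0]
    - [0, 0, 0]
    - [0, 0, 0]

```text
time: 9.35
position: [0.5374, 0.1907, 0.0257]
tool_rot: [-1.154, -2.921, 0.0]
ft_force: [-0.1, -0.4, 1.1]
grip_width: 0.417
```

Request:
move_arm:
  jaw: [0, 0, 0, 0, 0]
  slide:
    - [0, 0, 0]
    - [0, 0, -1]
    - [0, 0, -2]
    - [0, 0, -3]
    - [0, 0, -3]
  dr:
    - [0, 0, 0]
    - [0, 0, 0]
    - [0, 0, 0]
    - [0, 0, 0]
    - [0, 0, 0]

```text
time: 9.85
position: [0.5377, 0.1903, 0.1172]
tool_rot: [-1.155, -2.921, 0.0]
ft_force: [1.1, 0.3, 0.1]
grip_width: 0.869
```

Request:
move_arm:
  jaw: [0, 0, 0]
  slide:
    - [0, 0, -2]
    - [0, 0, 0]
    - [0, 0, 0]
  dr:
    - [0, 0, 0]
    - [0, 0, 0]
    - [0, 0, 0]

```text
time: 10.15
position: [0.538, 0.1905, 0.1362]
tool_rot: [1.155, 2.921, 0.001]
ft_force: [0.8, 0.2, -0.2]
grip_width: 0.993
```

```bash
python3 - <<'E'
from h import *
import cv2
p,d=get_image("wrist");a=cv2.resize(p[120:320,200:440][:,:,::-1],(480,400))
q,d=get_image("top");q0=np.load("top0.npz")["p"]
b=np.vstack([cv2.resize(z[200:290,380:470][:,:,::-1],(200,200),interpolation=cv2.INTER_CUBIC) for z in (q0,q)])
cv2.imwrite("pics/w6.png",np.hstack([a,b]))
s=get_state();print(s["position"],s["grip_width"],s["time"],s["ft_force"],s["torque"])
E
```

```text
[0.53705011 0.19014953 0.13461765] 0.9984866187012988 10.25 [ 1.33917555 -0.24603339 -0.74171508] [-0.050698    0.00317233 -0.03199468]
```

View pics/w6.png

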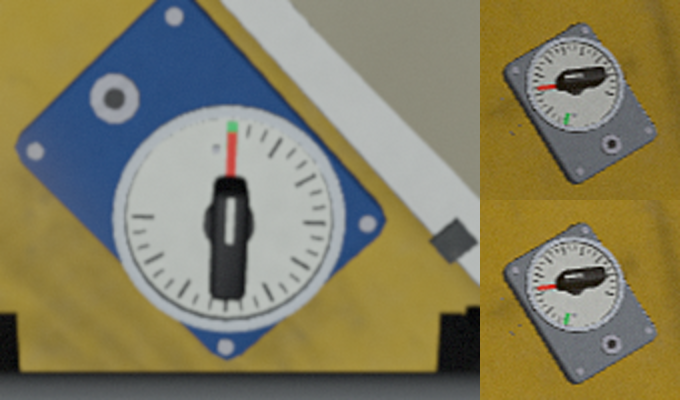

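The blue pointer sits on the green mark with the jaws clear, and the grey tester looks the same as at the start.

```bash
python3 -c "
from bench import *
print(close_job())"
```

```text
the job is handed in; nothing more can be done
None
```

I turned the blue tester's knob anticlockwise by about 63° to its stop, let go and lifted clear, then handed the job in at about 10.3 s.

**Last checks**
- **At the stop:** the moment about z jumped to 0.55 N m before I released.
- **Blue pointer:** after I let go, the last wrist picture shows it still lying on the green zero mark.
- **Grey tester:** its pointer looks the same in the top-camera pictures from the start and the end. I compared these by eye only and did not measure the tip.
- **Robot clear:** the gripper is open and about 11 cm above the gripping height, and the force reading is within its usual 1–2 N noise.

**What disagreed**
- **Fingertip position:** the real fingertips ended about 28 mm short of the stated TCP, so the first grasp shut just above the knob and turned nothing. I found this in the wrist and scene depth pictures, went 27 mm deeper, and the second grasp held at about 12 mm, the bar's thickness.
- **Dial centre:** the first automatic fit of the dial centre was thrown off by the white mat. I discarded it and used rim points read by hand, which matched the top camera to about 2 mm.

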